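# Set up a pour-over on the kitchen scale

## Task

Get the pour-over ready to brew by weight: first lift the birch lid off the glass carafe and stand it upright on the bar, then stand the carafe in the middle of the kitchen scale's plate, seat the blue dripper squarely in the carafe's mouth, and last nest the steel filter fully down in the dripper. Set each piece down without dropping it, never push the scale's plate down to its stop, and leave the cup and saucer and the sugar bowl where they stand.

Things in the scene. Friction and masses are not known exactly. Their poses are not given: they have to be found in the camera images.
- carafe: Empty clear glass carafe, 140 tall, body 104 in diameter, mass about 0.36 kg; it starts closed by the birch lid. Above the shoulder its neck is a straight round cylinder 66 in diameter from 102 above the foot to the rim, wrapped in cork: grip it there. Origin: centre of the underside, z up. The mouth is a 60 degree cone (30 degrees from the axis to the wall), 61 wide at the rim, narrowing downwards for 18.
- lid: Birch lid of the carafe, mass about 0.07 kg: a tapered plug (44 wide at its flat foot, 61 at 15 above), a disc 68 in diameter from 17 to 24 above the foot, and a round knob 24 in diameter from 24 to 59 above the foot. Origin: centre of the plug's foot, z up. It starts in the carafe's mouth, its origin 125 above the carafe's. Upright on the bar it stands on its foot, origin at height 0.
- dripper: Dark blue plastic dripper, an open 60 degree cone, 66 tall, 43 wide at its flat foot, 114 at the rim, mass about 0.15 kg; stands on its foot on the bar. Origin: centre of the foot, z up. A loop handle stands out along its +x, about towards the robot at the start. Its outer cone matches the carafe's mouth: seated, its origin lies about 124 above the carafe's origin (16 below the rim).
- dripper_handle (a point): Grip point of the dripper's handle, 80 out from the axis along the dripper's +x and 42 above the foot, in the middle of the handle's upright bar: 12 thick (along the dripper's y), 18 wide (along its x), from 20 to 62 above the foot. Pinched there from above with fingers closing along the dripper's y.
- filter: Steel mesh filter, a 60 degree cone with flat foot, 44 wide at the foot, 96 at the rim 50 above, mass about 0.09 kg; stands on its foot on the bar. Origin: centre of the foot, z up. A black arched handle spans the rim along its x. It matches the inside of the dripper: nested, its origin lies about 9 above the dripper's and its rim 7 below the dripper's rim.
- filter_handle (a point): Middle of the filter's arched handle, on the axis, 82 above the foot. The bar runs along the filter's x, is 12 wide (along its y) and 9 high, with its top 87 above the foot; under it 28 are free down to the rim.
- scale: Spring kitchen scale, fixed: green housing 150 wide (along its y), from 75 behind to 115 in front of its origin along x, 58 high, with a sloping dial on its +x side. Origin: on the bar under the centre of the plate.
- pan_top (a point): Centre of the upper face of the scale's round steel plate, 150 in diameter, 86 above the bar when empty; moves down with the plate.
- pan (a joint): How far the scale's plate has sunk, in m: 0 when empty, stop at 0.020. The spring gives 800 N/m, so 0.1 kg sinks it about 1.2 mm; the whole set about 7 mm. The dial's red needle turns with it.
- saucer: Grey saucer, 120 in diameter, 14 high, with the espresso cup standing on its middle; leave alone. Origin: centre of the underside.
- cup: Grey espresso cup on the saucer, 64 in diameter, 56 high, its ear along +y; leave alone. Origin: centre of its foot.
- sugar_bowl: White ceramic sugar bowl with a birch lid, 92 in diameter, 83 high; leave alone. Origin: centre of the underside.

How it is judged:
By the outcome, as a careful person would: the job done as asked, in the order asked, and still so for the second after the job is handed in, with the robot touching nothing.
It also fails if it takes over 72 s, if anything falls off the work surface, if the arm or the gripper's body presses on something with over 40 N, if the wrist force passes 120 N, or if a joint passes its speed limit or range.

## Robot

A 7-joint arm with a two-finger parallel gripper is mounted at the origin on the work surface. World frame = base frame: x ahead of the robot, y to its left, z up, the work surface at z = 0. Lengths are in mm, angles in rad, forces in N, time in s.
With the tool pointing down it reaches from about 425 to 875 mm from the base axis. Payload 4.7 kg.
Tool frame: the origin (TCP) lies between the finger pads; the fingertips stand 22 mm ahead of it and the grasp point (between the pads) lies 3 mm ahead of it; x points along the fingers, y is the direction in which the jaws open and shut, and the axes are right-handed (so a half turn about x gives the same grasp; the last joint's range is limited). The gripper opens to 87 mm and grips with 3 to 60 N. Pads are 19 mm wide; open, the fingers measure 117 mm over their backs; the gripper's body (75 mm by 190 mm) begins 51 mm behind the grasp point.
Start: joints at [1.244, 0.321, -0.07, 1.45, 0.023, 1.371, -0.057], TCP at [217.238, -612.645, 223.887] pointing down, gripper open.
Joint ranges: [-2.86, 2.86], [-0.3, 2.09], [-1.38, 1.24], [0.06, 2.45], [-1.56, 4.7], [0.09, 2.05], [-2.69, 2.69]. Speed limits (rad/s): [2.57, 2.57, 3.14, 3.14, 3.14, 3.14, 3.14].

## Interface

Orientations are given as a 3x3 rotation matrix whose columns are the frame's x, y, z axes.
In Python, from bench import * gives the robot as it stands. Calls block until the motion is done:
- move_to(position, orientation): joint-space move of the TCP to a pose.
- servo_line(position, frame=None, v=150, threshold=None): straight line of the TCP; frame=None keeps the orientation; v is the mean speed in mm/s. With threshold (N) it stops when the force on the tool has changed by that much, and returns True; else False.
- set_joints(angles): joint-space move.
- release() and grab(): open the fingers fully, or close them until they stop; the grip force is fixed at half the most.
- pause(seconds).
- ik(position, orientation): joint angles nearest the present ones, or None.
- get_state(): the state.
- snapshot(name): name is "scene" or "top" or "wrist"; returns a dict with "color" (420x560x3 uint8, red, green, blue), "range_z" (420x560 float32, mm along the optical axis (not along the pixel's ray), 0 where there is no reading), "fovy" (degrees; the focal length in pixels is half the picture's height over the tangent of half this angle, whatever the lens; pixels are square), "cx", "cy" (the principal point, pixels), "dist" ([k1, k2, p1, p2, k3] as OpenCV has them; the pictures are not rectified), "R" (3x3) and "t" (3): a world point X has camera coordinates R X + t; the wrist camera has in their place "hand_eye" (4x4, takes a point from camera to tool coordinates, whose origin is the TCP and whose axes are the tool frame's). Camera axes: x right, y down, z forward; pixel columns grow to the right and rows downward; lengths in mm; the calibration is good to about 2 mm. A picture is of the moment at which its call begins: read the wrist's pose just before it.
A pose or a line that the arm cannot do raises PlanningError and nothing moves.
- hand_in(): hands the job in, once; it reports no verdict.
The state is a dict: "clock": time; "qpos": joint angles; "qvel": joint speeds; "effort": joint torques, N m; "eef_pos": TCP position; "eef_rot": TCP orientation; "contact_force": force on the tool from outside, world axes, zero at the start; "ft_torque": the same for the moment, N m; "grip_width": finger opening in mm.
Only numpy, scipy, OpenCV 4.12 (cv2) and the standard library are available. Lean on these libraries where they do the work, as an engineer would, in place of code of your own. Each camera call takes 0.05 s, during which the arm holds its last target.

## Working session

There is one attempt and no reset: what is moved stays moved. The work goes in short steps, each a Python script; the robot and the scene stay as the last script left them, time stands still between calls to the robot, and variables do not carry over. Pictures are saved under pics/ and viewed, and the job is handed in when it is done.

```bash
mkdir -p pics; ls
cat > h.py <<'E'
import numpy as np, cv2
from bench import *
def K(s):
    h,w=s["color"].shape[:2]; f=h/2/np.tan(np.radians(s["fovy"])/2)
    return np.array([[f,0,s["cx"]],[0,f,s["cy"]],[0,0,1.]])
def cam(s,st=None):
    if "R" in s and s["R"] is not None:
        return np.array(s["R"]),np.array(s["t"]).ravel()
    H=np.array(s["hand_eye"]); Rt=np.array(st["eef_rot"]); p=np.array(st["eef_pos"])
    Rc=Rt@H[:3,:3]; c=Rt@H[:3,3]+p
    return Rc.T,-Rc.T@c
def rays(s,px,st=None):
    R,t=cam(s,st); px=np.asarray(px,float).reshape(-1,1,2)
    n=cv2.undistortPoints(px,K(s),np.array(s["dist"],float)).reshape(-1,2)
    d=np.c_[n,np.ones(len(n))]
    return -R.T@t, d@R   # center, world directions (z_cam=1)
def onplane(s,px,z,st=None):
    c,d=rays(s,px,st); k=(z-c[2])/d[:,2]; return c+d*k[:,None]
def cloud(s,st=None):
    h,w=s["range_z"].shape; u,v=np.meshgrid(np.arange(w),np.arange(h))
    c,d=rays(s,np.stack([u,v],-1).reshape(-1,2),st)
    P=c+d*s["range_z"].reshape(-1,1); P[s["range_z"].ravel()<=0]=np.nan
    return P.reshape(h,w,3)
def proj(s,X,st=None):
    R,t=cam(s,st); return cv2.projectPoints(np.asarray(X,float).reshape(-1,3),cv2.Rodrigues(R)[0],t,K(s),np.array(s["dist"],float))[0].reshape(-1,2)
def save(s,name): cv2.imwrite("pics/"+name,s["color"][...,::-1])
def down(a):
    # tool x down, tool y (jaw) at angle a in world xy
    x=np.array([0,0,-1.]); y=np.array([np.cos(a),np.sin(a),0]); return np.c_[x,y,np.cross(x,y)]
E
python3 - <<'E'
from h import *
import pickle
st=get_state(); print({k:np.round(v,3) for k,v in st.items()})
for n in ["scene","top","wrist"]:
    s=snapshot(n); save(s,n+"0.png"); pickle.dump((s,get_state()),open(n+"0.pkl","wb"))
    print(n,{k:np.round(v,3) for k,v in s.items() if k not in("color","range_z")}, (s["range_z"]>0).mean())
E
```

```text
pics
{'clock': np.float64(0.0), 'qpos': array([ 1.244,  0.322, -0.07 ,  1.452,  0.023,  1.371, -0.057]), 'qvel': array([-0.001,  0.   ,  0.002,  0.001, -0.001, -0.   , -0.   ]), 'effort': array([ 0.0000e+00, -4.9129e+01, -4.0400e-01, -3.1253e+01, -6.4000e-02,
        4.4000e-02,  0.0000e+00]), 'eef_pos': array([ 217.018, -612.103,  222.744]), 'eef_rot': array([[-0.001,  0.334, -0.942],
       [ 0.002, -0.942, -0.334],
       [-1.   , -0.002,  0.   ]]), 'contact_force': array([-0.422,  0.705, -0.469]), 'ft_torque': array([ 0.045,  0.041, -0.002]), 'grip_width': np.float64(86.831)}
scene {'fovy': np.float64(45.083), 'cx': np.float64(286.226), 'cy': np.float64(206.043), 'dist': array([-0.001,  0.   ,  0.   ,  0.   ,  0.   ]), 'R': array([[-0.61 ,  0.792, -0.005],
       [ 0.661,  0.506, -0.554],
       [-0.437, -0.341, -0.832]]), 't': array([ 298.677, -403.877, 1834.511])} 0.9960501700680272
top {'fovy': np.float64(55.761), 'cx': np.float64(274.818), 'cy': np.float64(212.369), 'dist': array([-0.001,  0.   ,  0.   ,  0.   ,  0.   ]), 'R': array([[ 0.021, -1.   , -0.014],
       [-0.997, -0.02 , -0.069],
       [ 0.069,  0.015, -0.997]]), 't': array([ 106.608,  619.593, 1197.215])} 0.9960756802721088
wrist {'fovy': np.float64(70.455), 'cx': np.float64(275.731), 'cy': np.float64(206.129), 'dist': array([0.002, 0.   , 0.   , 0.   , 0.   ]), 'hand_eye': array([[-1.0000e-03, -2.6000e-01,  9.6600e-01, -1.6003e+02],
       [ 1.0000e+00, -1.0000e-03,  1.0000e-03, -6.0500e-01],
       [ 1.0000e-03,  9.6600e-01,  2.6000e-01, -7.1399e+01],
       [ 0.0000e+00,  0.0000e+00,  0.0000e+00,  1.0000e+00]])} 0.9826913265306122
```

View pics/scene0.png

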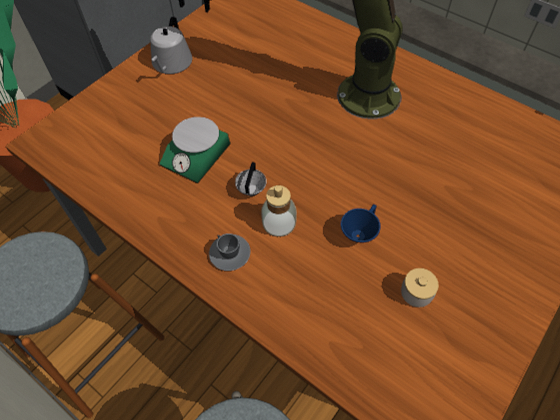

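View pics/top0.png

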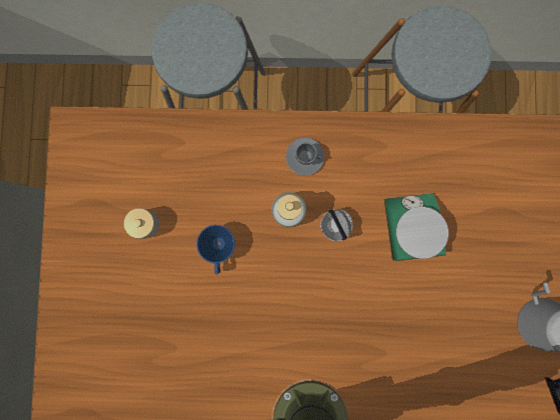

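The scene view shows the scale at about (195,145), filter (251,182), carafe with lid (279,205), dripper (361,227), cup and saucer (229,248) and sugar bowl (420,287). The top view shows the same pieces: scale plate (422,232), filter (337,225), lid (290,207), dripper (216,244). Next I'll measure them.

Run:
```python
from h import *
import pickle
for n in ["top","scene"]:
    s,st=pickle.load(open(n+"0.pkl","rb"))
    P=cloud(s); hsv=cv2.cvtColor(s["color"],cv2.COLOR_RGB2HSV)
    print(n,"tcp px",proj(s,st["eef_pos"])[0], "table z",np.nanmedian(P[300:340,100:200,2]) if n=="top" else "")
    boxes={"top":dict(lid=(270,190,310,230),drip=(190,220,245,280),filt=(315,205,360,245),pan=(390,200,452,262),sug=(120,205,165,245),sauc=(280,135,330,178)),
     "scene":dict(lid=(262,180,295,212),drip=(335,200,385,250),filt=(232,160,270,200),pan=(170,115,222,155),sug=(400,265,442,308),sauc=(205,230,255,272))}[n]
    for k,(a,b,c,d) in boxes.items():
        Q=P[b:d,a:c].reshape(-1,3); Q=Q[np.isfinite(Q[:,0])]
        z=Q[:,2]; up=Q[z>8]
        zt=np.percentile(z,99.5)
        T=Q[np.abs(z-zt)<4]
        print(k,"zmax",zt.round(1),"top-mean",T.mean(0).round(1),"ext",(T.max(0)-T.min(0)).round(0),"mid",((T.max(0)+T.min(0))/2).round(1),"| all>8 mid",((up.max(0)+up.min(0))/2).round(1),(up.max(0)-up.min(0)).round(0))
    # colours
    m=cv2.inRange(hsv,(18,60,150),(35,200,255)); 
    N,L,S,C=cv2.connectedComponentsWithStats(m)
    for i in range(1,N):
        if S[i,4]>40: print("birch",S[i],C[i].round(1))
    m=cv2.inRange(hsv,(100,120,20),(130,255,255))
    N,L,S,C=cv2.connectedComponentsWithStats(m)
    for i in range(1,N):
        if S[i,4]>40: print("blue",S[i],C[i].round(1))
    a,b,c,d=(180,120,460,290) if n=="top" else (150,100,450,320)
    cv2.imwrite(f"pics/{n}0z.png",cv2.resize(s["color"][b:d,a:c,::-1],None,fx=2.6,fy=2.6,interpolation=cv2.INTER_CUBIC))
```

```text
top tcp px [566.11820225 374.16768162] table z 0.28930611415376006
lid zmax 184.1 top-mean [625.1  78.6 182.5] ext [19. 19.  8.] mid [625.3  78.2 184. ] | all>8 mid [624.2  80.1 105.2] [103. 101. 166.]
drip zmax 68.6 top-mean [519.1 293.8  66.8] ext [141. 113.   6.] mid [502.8 293.6  67.8] | all>8 mid [496.8 293.7  39.5] [153. 113.  63.]
filt zmax 90.4 top-mean [579.5 -65.4  88.4] ext [83. 50.  6.] mid [581.3 -63.8  89.7] | all>8 mid [582.8 -63.7  50.6] [93. 94. 85.]
pan zmax 91.4 top-mean [ 565.3 -303.7   88.8] ext [147. 146.   6.] mid [ 563.6 -305.3   90.3] | all>8 mid [ 571.8 -306.2   50.7] [184. 161.  85.]
sug zmax 84.0 top-mean [574.9 522.2  82.4] ext [21. 22.  6.] mid [575.1 523.4  83.1] | all>8 mid [574.3 516.9  48.2] [89. 97. 80.]
sauc zmax 67.9 top-mean [794.1  30.6  66.5] ext [61. 63.  6.] mid [794.2  30.9  67.1] | all>8 mid [795.1  30.6  39.1] [118. 116.  62.]
birch [277 195  25  24 399] [287.8 206.7]
birch [124 209  29  29 653] [138.  222.9]
blue [197 225  37  48 984] [216. 244.]
scene tcp px [194.46845567   7.12395782] table z 
lid zmax 183.8 top-mean [630.   80.5 182.2]
[... 207 characters left out ...]
40.5] [151. 113.  65.]
filt zmax 146.8 top-mean [643.3  55.1 146.1] ext [30. 20.  7.] mid [641.5  55.1 146.6] | all>8 mid [596.2 -35.9  80. ] [120. 202. 144.]
pan zmax 91.2 top-mean [ 571.3 -300.    88.8] ext [147. 143.   7.] mid [ 572.7 -304.9   90.8] | all>8 mid [ 571.6 -349.2   51.4] [165. 236.  86.]
sug zmax 82.6 top-mean [578.8 523.4  81.5] ext [20. 20.  7.] mid [579.5 523.5  82.4] | all>8 mid [579.3 523.2  47.9] [92. 90. 79.]
sauc zmax 67.2 top-mean [797.1  34.2  65.6] ext [62. 64.  8.] mid [799.7  32.1  67.2] | all>8 mid [798.6  31.   40.3] [119. 119.  65.]
birch [267 186  23  20 283] [279.2 195.9]
birch [405 269  33  30 735] [421.4 283.1]
blue [ 341  205   39   37 1032] [360.4 224.4]
```

View pics/wrist0.png

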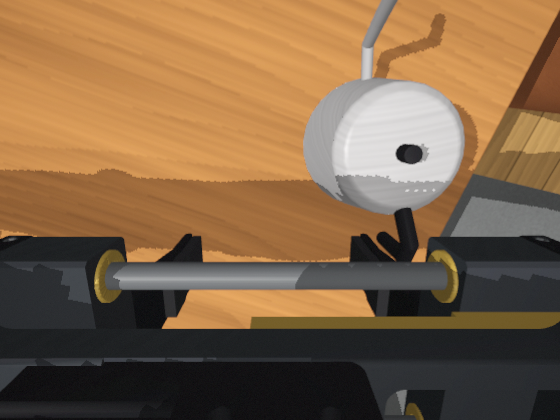

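The wrist view shows an unlisted kettle at about (385,145), close to the gripper, so I'll lift first. The two fixed cameras differ by 4–5 mm in x, so I'll average them and refine with the wrist camera.

```bash
cat >> h.py <<'E'
from scipy.optimize import least_squares
def near(P,c,r,z0,z1):
    Q=P.reshape(-1,3); Q=Q[np.isfinite(Q[:,0])]
    return Q[(np.hypot(Q[:,0]-c[0],Q[:,1]-c[1])<r)&(Q[:,2]>z0)&(Q[:,2]<z1)]
def circ(Q):
    # min enclosing circle of xy
    c,r=cv2.minEnclosingCircle(Q[:,:2].astype(np.float32)); return np.round(c,1),round(r,1)
def measure(s,st=None):
    P=cloud(s,st); out={}
    def rep(k,Q):
        if len(Q)>15: print(k,len(Q),"mean",Q.mean(0).round(1),"circ",*circ(Q))
    rep("knob",near(P,(627,79),40,176,190))
    rep("disc",near(P,(627,79),50,140,156))
    rep("pan",near(P,(568,-304),90,80,95))
    rep("dripper rim",near(P,(520,294),64,58,72))
    H=near(P,(440,293),30,40,72); rep("dhandle",H)
    F=near(P,(581,-64),60,78,100); rep("fbar",F)
    if len(F)>15:
        d=np.linalg.svd(F[:,:2]-F[:,:2].mean(0),full_matrices=False)[2][0]; print("  fbar angle",np.degrees(np.arctan2(d[1],d[0]))%180)
    rep("filt rim",near(P,(581,-64),60,42,56))
    rep("cup",near(P,(796,31),40,50,75)); rep("sauc",near(P,(796,31),80,8,18)); rep("sugar",near(P,(577,523),60,40,78))
E
python3 - <<'E'
from h import *
import pickle
for n in ["top","scene"]:
    s,st=pickle.load(open(n+"0.pkl","rb")); print(n); measure(s)
p=[627,79]
for tgt in [(627,79,400),(581,-64,400),(568,-303,400),(440,293,250),(500,80,60)]:
  for a in np.radians([-90,-60,-30,0,30,60,90,120,150]):
    q=ik(list(tgt),down(a)); print(tgt,round(np.degrees(a)),None if q is None else np.round(q,2)) if q is None else None
E
```

```text
top
knob 62 mean [624.7  79.5 181.6] circ [624.8  79.4] 11.8
disc 411 mean [624.4  79.6 148.8] circ [625.   79.3] 33.9
pan 2110 mean [ 563.7 -306.3   86.3] circ [ 563.6 -306.3] 75.2
dripper rim 281 mean [516.5 298.   64.2] circ [516.1 294.4] 58.4
dhandle 72 mean [451.7 290.7  61.5] circ [450.5 293. ] 21.3
fbar 143 mean [581.7 -63.9  86.5] circ [583.1 -65.9] 46.8
  fbar angle 26.959488099299506
filt rim 96 mean [583.4 -67.8  46.7] circ [582.  -64.3] 48.0
cup 120 mean [796.4  30.5  62.1] circ [794.8  27.4] 35.8
sauc 793 mean [791.8  32.7  12.9] circ [795.7  31.5] 60.1
sugar 737 mean [573.6 517.8  68. ] circ [574.4 522.4] 45.1
scene
knob 46 mean [630.2  80.2 180.3] circ [630.4  78.8] 12.9
disc 326 mean [633.2  83.4 147. ] circ [629.2  78.9] 36.5
pan 1232 mean [ 569.2 -305.4   85. ] circ [ 568.9 -308.7] 77.8
dripper rim 253 mean [518.7 292.8  63.6] circ [517.8 293.6] 61.6
dhandle 45 mean [450.9 291.7  58.4] circ [452.3 293.9] 17.7
fbar 112 mean [588.5 -62.2  84.9] circ [586.5 -63.9] 48.9
  fbar angle 27.151845124135374
filt rim 107 mean [585.2 -63.4  46.6] circ [585.3 -63.7] 49.9
cup 179 mean [798.9  31.4  60. ] circ [802.2  28.6] 36.2
sauc 639 mean [806.1  38.9  12. ] circ [799.5  31.8] 60.9
sugar 915 mean [585.6 523.8  65.7] circ [578.9 523.6] 46.1
(568, -303, 400) 150 None
```

View pics/top0z.png

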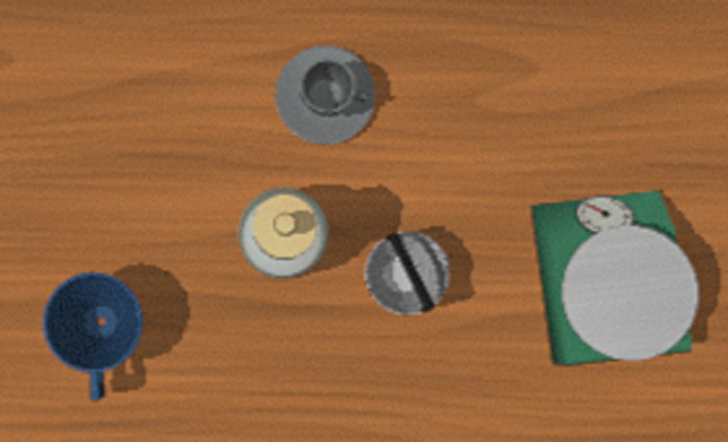

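Run:
```python
from h import *
import pickle
p=get_state()["eef_pos"]
servo_line([p[0],p[1],330],v=250)
move_to([627,79,350],down(0.12))
st=get_state(); s=snapshot("wrist"); save(s,"wrist1.png"); pickle.dump((s,st),open("w1.pkl","wb"))
print(st["clock"],np.round(st["eef_pos"],1)); measure(s,st)
```

```text
3.5583 [627.3  77.6 349.8]
knob 316 mean [626.9  78.4 181.1] circ [626.9  77.7] 11.7
disc 1958 mean [626.6  79.3 147.9] circ [626.9  77.3] 34.0
dripper rim 706 mean [519.  261.6  63.7] circ [516.8 291.4] 60.2
dhandle 266 mean [450.4 285.3  57.4] circ [451.2 287.2] 18.8
fbar 195 mean [608.4 -51.3  85.2] circ [601.7 -55.2] 26.7
  fbar angle 20.816430924634062
filt rim 171 mean [578.6 -41.8  47.6] circ [583.9 -66.2] 47.8
cup 559 mean [799.3  27.9  60.8] circ [796.5  26. ] 34.8
sauc 2293 mean [788.3  39.3  11.8] circ [797.2  28.8] 59.8
```

View pics/wrist1.png

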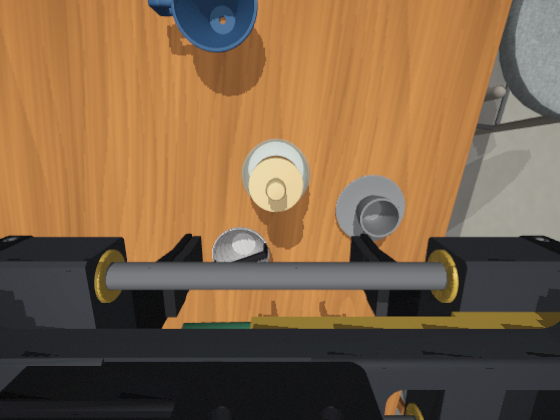

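The wrist view puts the knob at (276,188), and its position agrees with the fixed cameras to about 1 mm. I'll take the lid off now.

Run:
```python
from h import *
servo_line([627,78,200],v=150)
print("hit",servo_line([627,78,175],v=60,threshold=6))
grab(); st=get_state(); print(st["grip_width"],np.round(st["eef_pos"],1),st["contact_force"].round(1))
servo_line([627,78,215],v=50); st=get_state(); print(st["grip_width"],st["contact_force"].round(1),st["clock"])
servo_line([627,78,270],v=150)
s=snapshot("wrist"); save(s,"wrist2.png"); s=snapshot("scene"); save(s,"scene2.png")
```

```text
hit False
22.39935179014486 [627.   78.  175.1] [-1.  -0.1  0.2]
21.950673057356227 [-0.2  1.  -0.9] 7.3417
```

View pics/wrist2.png

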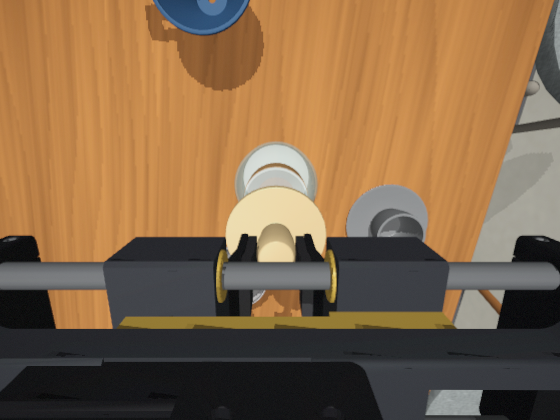

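View pics/scene2.png

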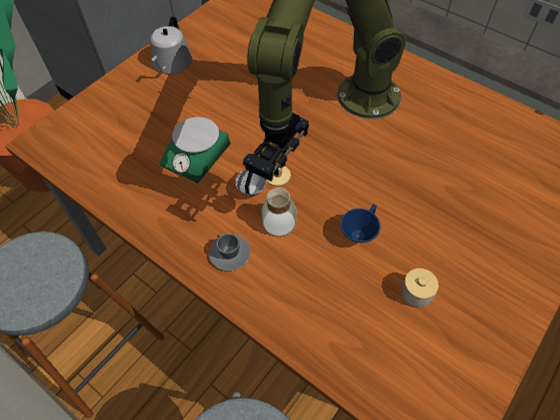

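The lid is held at (276,225) in the wrist picture, and the carafe hasn't moved. I'll set the lid down at (480,100).

Run:
```python
from h import *
p=np.array([480,100])
servo_line([*p,270],v=250)
servo_line([*p,70],v=200)
hit=servo_line([*p,46],v=25,threshold=2.5); st=get_state(); print(hit,np.round(st["eef_pos"],1),st["contact_force"].round(1),st["clock"])
if hit or st["eef_pos"][2]<50.5:
    release(); pause(0.1)
    servo_line([*p,130],v=150)
    s=snapshot("wrist"); st=get_state(); save(s,"wrist3.png")
    Q=near(cloud(s,st),p,60,5,70); print(Q[:,2].max(), circ(Q[Q[:,2]>50]),circ(Q[(Q[:,2]>15)&(Q[:,2]<30)]), st["clock"])
```

```text
True [479.9 100.   50.6] [-1.4 -0.3  5.9] 10.5917
59.187111549797606 (array([479.1,  99.6]), 11.9) (array([479.1,  99.4]), 34.0) 12.6667
```

View pics/wrist3.png

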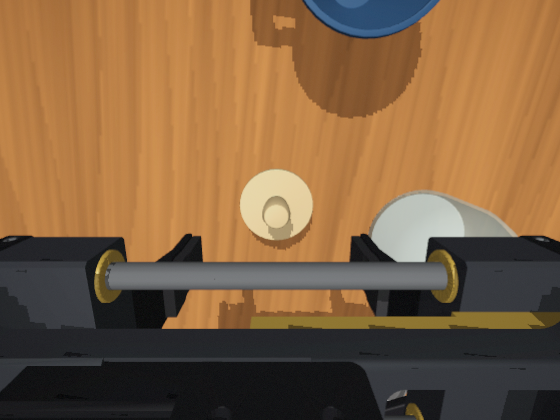

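The lid stands upright: its top is at 59.2 mm, seen at (276,205). Now the carafe.

Run:
```python
from h import *
servo_line([480,100,260],v=300)
servo_line([627,60,300],v=300)
st=get_state(); s=snapshot("wrist"); save(s,"wrist4.png")
P=cloud(s,st); Q=near(P,(627,78),60,133,146); print("rim",len(Q),circ(Q),Q.mean(0).round(1)); Q2=near(P,(627,78),65,20,95); print("body",circ(Q2)); print(st["clock"])
c=circ(Q)[0]
if abs(circ(Q)[1]-33)<2.5 and np.hypot(*(c-[627,78]))<5:
    c=(c+[627,78])/2; print(c)
    servo_line([*c,200],v=250)
    print("hit",servo_line([*c,128],v=70,threshold=6))
    st=get_state(); print(np.round(st["eef_pos"],1),st["contact_force"].round(1))
    grab(); st=get_state(); print(st["grip_width"],st["clock"])
```

```text
rim 962 (array([626.8,  77.6]), 32.8) [626.8  77.5 137. ]
body (array([626.7,  77.2]), 51.9)
13.9583
[626.9  77.8]
hit False
[627.3  78.  128.6] [ 0.8 -1.  -0.5]
65.9633617061245 16.2667
```

View pics/wrist4.png

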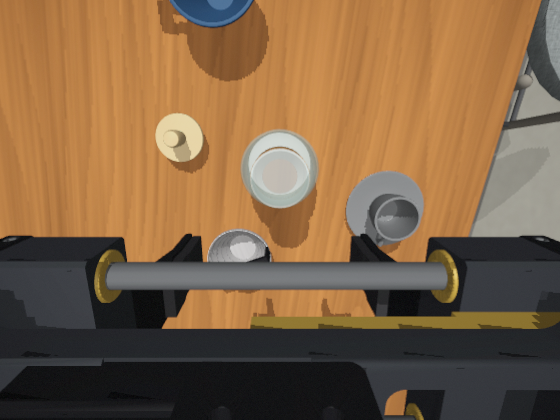

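Rim and body centres agree at (626.8,77.5), seen at about (279,172), and the neck is gripped at 66.0 mm. I'll lift, look at the plate, then place the carafe.

Run:
```python
from h import *
servo_line([627,78,150],v=60); st=get_state(); print(st["grip_width"],st["contact_force"].round(1))
servo_line([627,78,340],v=220)
move_to([515,-400,350],down(-0.5))
st=get_state(); s=snapshot("wrist"); save(s,"wrist5.png"); P=cloud(s,st)
Q=near(P,(567,-306),90,80,92); print(len(Q),Q.mean(0).round(1),circ(Q)); print(st["clock"],st["eef_pos"].round(1),st["grip_width"])
```

```text
65.76687407293377 [ 0.5  0.3 -3.5]
9713 [ 568.1 -305.    85.3] (array([ 565.8, -309. ]), 75.0)
19.5833 [ 516.3 -397.8  350.2] 65.91949251274309
```

View pics/wrist5.png

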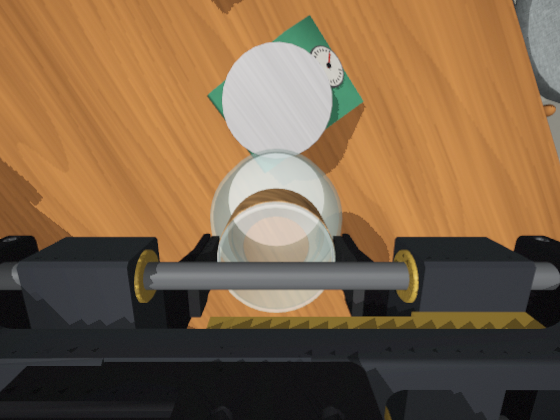

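The plate is at about (277,100), centre about (566,-308), radius 75.0 as it should be.

Run:
```python
from h import *
c=[566.2,-308]
servo_line([*c,330],v=200); servo_line([*c,226],v=180)
pause(0.15); st=get_state(); print(st["contact_force"].round(2),st["eef_pos"].round(1))
hit=servo_line([*c,209.5],v=18,threshold=2.5); st=get_state(); print(hit,st["eef_pos"].round(1),st["contact_force"].round(2),st["clock"])
pause(0.15); st=get_state(); print(st["eef_pos"].round(1),st["contact_force"].round(2))
```

```text
[ 0.18  0.18 -2.95] [ 567.1 -308.3  227.8]
True [ 566.  -308.   210.1] [1.26 0.06 0.13] 21.9917
[ 565.9 -308.   209.7] [ 2.05 -0.52  1.44]
```

The weight is off the wrist and the height is as predicted (209.7 against 210.2), so I'll release.

Run:
```python
from h import *
import pickle
release(); pause(0.1)
c=[566.2,-308]
servo_line([*c,300],v=150)
servo_line([515,-400,380],v=300)
st=get_state(); s=snapshot("wrist"); save(s,"wrist6.png"); P=cloud(s,st)
Q=near(P,c,60,205,226); print("rim",len(Q),Q.mean(0).round(1),circ(Q)); 
Q=near(P,c,90,70,95); print("pan",len(Q),Q[:,2].mean().round(1),circ(Q)); print(st["clock"],st["contact_force"].round(1))
s=snapshot("top"); save(s,"top6.png"); P=cloud(s); 
Q=near(P,c,60,205,226); print("toprim",len(Q),Q.mean(0).round(1),circ(Q));Q=near(P,c,90,70,95); print("pan",len(Q),Q[:,2].mean().round(1),circ(Q))
```

```text
rim 2187 [ 566.9 -306.4  215.3] (array([ 565.7, -308.5]), 32.9)
pan 4023 83.1 (array([ 565.8, -309.3]), 75.0)
24.2833 [1.1 0.1 0.5]
toprim 375 [ 563.9 -307.1  215.6] (array([ 563.9, -305.9]), 33.3)
pan 900 83.4 (array([ 563.9, -306.7]), 75.1)
```

View pics/wrist6.png

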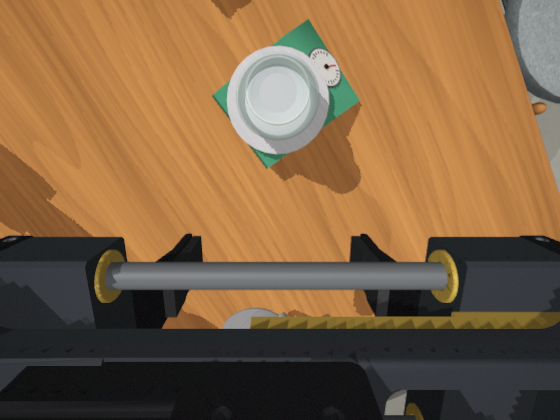

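The carafe stands within about 1 mm of the plate's centre, with its rim at (277,90), and the plate has sunk a few mm. Now the dripper.

Run:
```python
from h import *
import pickle
for a in (90,-90,-60,-120,60,120):
    print(a,[None if q is None else np.round(q,2)[[4,5,6]] for q in (ik(p,down(np.radians(a))) for p in ([437,293,250],[437,293,45],[486,-308,300],[486,-308,252]))])
a=-np.pi/2 if ik([437,293,45],down(-np.pi/2)) is not None and ik([486,-308,300],down(-np.pi/2)) is not None else np.pi/2
move_to([437,291,230],down(a))
st=get_state(); s=snapshot("wrist"); save(s,"wrist7.png"); pickle.dump((s,st),open("w7.pkl","wb"))
P=cloud(s,st); print(st["clock"],st["eef_pos"].round(1),a)
hsv=cv2.cvtColor(s["color"],cv2.COLOR_RGB2HSV); m=cv2.inRange(hsv,(100,120,20),(130,255,255))>0
Q=P[m]; Q=Q[np.isfinite(Q[:,0])]
R=Q[(Q[:,2]>60)&(Q[:,2]<70)&(Q[:,0]>462)]; print("rim",len(R),circ(R))
c=circ(R)[0]
H=Q[(np.hypot(*(Q[:,:2]-c).T)>66)&(np.hypot(*(Q[:,:2]-c).T)<100)&(Q[:,2]>54)]
print("handle top",len(H),H.mean(0).round(1),H.min(0).round(1),H.max(0).round(1)); print(cv2.minAreaRect(H[:,:2].astype(np.float32)))
d=H.mean(0)[:2]-c; print(np.degrees(np.arctan2(d[1],d[0])),np.hypot(*d))
```

```text
90 [array([0.16, 1.39, 0.8 ]), array([0.52, 1.07, 0.53]), array([0.3 , 1.53, 1.87]), array([0.32, 1.44, 1.85])]
-90 [array([-0.01,  1.38, -2.21]), array([ 0.41,  1.03, -2.53]), array([ 0.17,  1.5 , -1.18]), array([ 0.19,  1.41, -1.2 ])]
-60 [array([ 0.03,  1.38, -1.71]), array([ 0.07,  0.97, -1.75]), array([ 0.21,  1.51, -0.68]), array([ 0.23,  1.42, -0.7 ])]
-120 [array([-0.04,  1.37, -2.69]), array([-0.2 ,  0.97, -2.56]), array([ 0.15,  1.5 , -1.69]), array([ 0.16,  1.41, -1.7 ])]
60 [array([0.16, 1.39, 0.28]), array([0.52, 1.07, 0.  ]), array([0.4 , 1.56, 1.26]), array([0.43, 1.47, 1.24])]
120 [array([0.16, 1.39, 1.33]), array([0.66, 1.14, 0.95]), array([0.42, 1.56, 2.3 ]), array([0.45, 1.48, 2.27])]
26.9083 [437.5 290.5 230.1] -1.5707963267948966
rim 1638 (array([519.5, 291.3]), 56.9)
handle top 148 [443.4 287.6  60.5] [432.8 282.5  57.2] [453.7 292.7  62.6]
((443.2021179199219, 287.6346130371094), (20.3867130279541, 9.690560340881348), 5.581193923950195)
-177.21200220397833 76.2136353701285
```

View pics/wrist7.png

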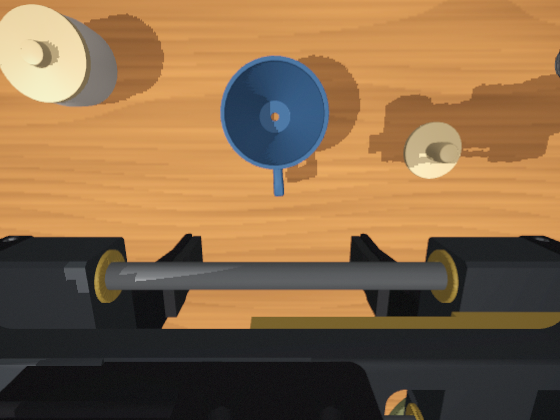

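The dripper rim is at (275,112), with r 56.9 as specified. The handle at (279,182) points at about -176.5°. I'll pinch it now.

Run:
```python
from h import *
a=np.radians(-86.5); g=[439,287.2]
servo_line([*g,110],down(a),v=180)
print("hit",servo_line([*g,45],v=70,threshold=6))
st=get_state(); print(st["eef_pos"].round(1),st["contact_force"].round(1))
grab(); pause(0.1); st=get_state(); print(st["grip_width"],st["contact_force"].round(1))
servo_line([*g,85],v=40); pause(.1)
st=get_state(); print(st["grip_width"],st["contact_force"].round(1),st["ft_torque"].round(3))
s=snapshot("wrist"); save(s,"wrist8.png"); P=cloud(s,st)
hsv=cv2.cvtColor(s["color"],cv2.COLOR_RGB2HSV); m=cv2.inRange(hsv,(100,120,20),(130,255,255))>0
Q=P[m]; Q=Q[np.isfinite(Q[:,0])]; R=Q[(Q[:,2]>88)&(Q[:,0]>462)]
print(len(R),circ(R)); 
# plane through rim: outer points
c=circ(R)[0]; rr=np.hypot(*(Q[:,:2]-c).T); T=Q[(rr>52)&(rr<58.5)&(Q[:,2]>90)&(Q[:,0]>465)]
co=np.linalg.lstsq(np.c_[T[:,:2]-c,np.ones(len(T))],T[:,2],rcond=None)[0]; print("rim plane slopes deg",np.degrees(co[:2]).round(2),"z",co[2].round(1)); print(st["clock"])
```

```text
hit False
[439.4 287.5  45.5] [-0.4  0.7 -0.4]
11.603912784317302 [ 0.6  0.3 -0.5]
11.3966640416156 [-0.1  0.5 -2.3] [ 0.06   0.201 -0.053]
18239 (array([520. , 292.6]), 57.0)
rim plane slopes deg [ 0.11 -0.17] z 103.4
31.3917
```

View pics/wrist8.png

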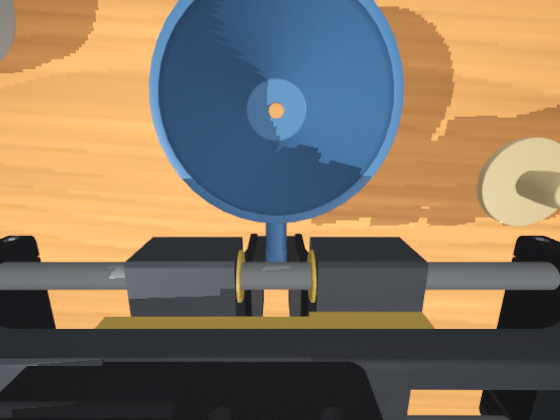

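The dripper hangs level (tilt under 0.2°) with its axis 81 mm from the TCP, as expected. I'll carry it over the carafe.

Run:
```python
from h import *
servo_line([439,287.2,345],v=220)
C=np.array([565.9,-308.2]); a=np.radians(-90)
g=[C[0]-80.8,C[1]]
move_to([*g,345],down(a)); 
servo_line([*g,300],v=150); pause(.15)
st=get_state(); s=snapshot("wrist"); save(s,"wrist9.png"); P=cloud(s,st)
hsv=cv2.cvtColor(s["color"],cv2.COLOR_RGB2HSV); m=cv2.inRange(hsv,(100,120,20),(130,255,255))>0
Q=P[m]; Q=Q[np.isfinite(Q[:,0])]; R=Q[(Q[:,2]>298)&(Q[:,0]>508)]
print("drip",len(R),circ(R),st["eef_pos"].round(1),st["contact_force"].round(2),st["ft_torque"].round(3),st["grip_width"],st["clock"])
c=circ(R)[0]; rr=np.hypot(*(Q[:,:2]-c).T); T=Q[(rr>52)&(rr<58.5)&(Q[:,2]>300)]
co=np.linalg.lstsq(np.c_[T[:,:2]-c,np.ones(len(T))],T[:,2],rcond=None)[0]; print("slopes",np.degrees(co[:2]).round(2),"z",co[2].round(1))
Q=near(P,C,90,70,95); print("pan",len(Q))
if len(Q)>50: print(circ(Q))
s=snapshot("scene"); save(s,"scene9.png")
```

```text
drip 24865 (array([ 565.6, -308.2]), 57.7) [ 485.7 -308.6  301.3] [ 0.57  0.41 -0.76] [0.024 0.102 0.051] 11.512426787916198 35.5167
slopes [-1.33 -0.48] z 319.9
pan 182
(array([ 575.3, -308.1]), 8.9)
```

View pics/wrist9.png

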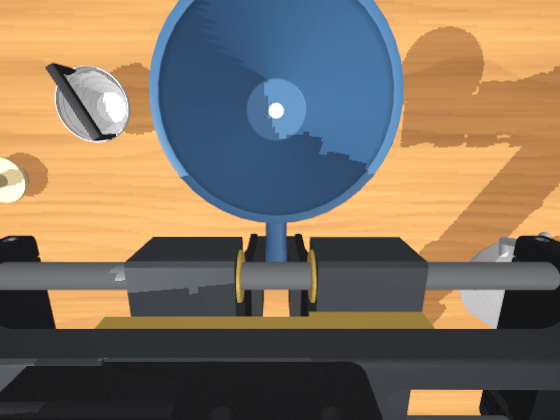

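View pics/scene9.png

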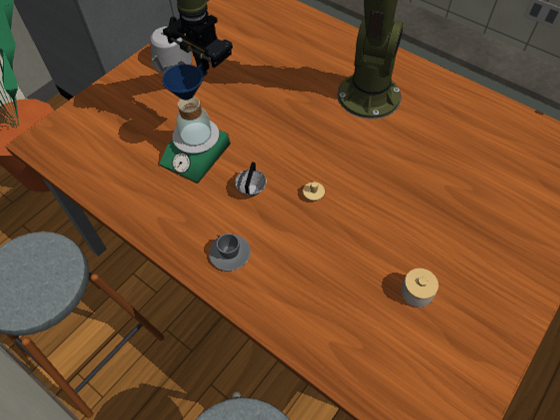

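The dripper sits at (276,110), the same place in the wrist picture as at pickup, so it has not slipped. Its measured axis (565.6,-308.2) is over the carafe. Lowering.

Run:
```python
from h import *
g=[485.1,-308.2]
print(servo_line([*g,260],v=80,threshold=4)); pause(.2); st=get_state(); print(st["eef_pos"].round(1),st["contact_force"].round(2))
hit=servo_line([*g,248.8],v=15,threshold=2.2); pause(.15); st=get_state(); print(hit,st["eef_pos"].round(1),st["contact_force"].round(2),st["ft_torque"].round(3),st["clock"])
```

```text
False
[ 485.4 -308.4  260.5] [ 0.17 -0.73 -1.97]
False [ 485.2 -308.3  249. ] [-1.38 -0.2   0.3 ] [ 0.04   0.139 -0.018] 37.5167
```

Run:
```python
from h import *
import pickle
release(); pause(.1); st=get_state(); print(st["eef_pos"].round(1),st["contact_force"].round(2))
g=[485.1,-308.2]
servo_line([*g,330],v=120)
servo_line([470,-308.2,400],v=250)
st=get_state(); s=snapshot("wrist"); save(s,"wrist10.png"); P=cloud(s,st); pickle.dump((s,st),open("w10.pkl","wb"))
C=np.array([565.7,-308.3])
hsv=cv2.cvtColor(s["color"],cv2.COLOR_RGB2HSV); m=cv2.inRange(hsv,(100,120,20),(130,255,255))>0
Q=P[m]; Q=Q[np.isfinite(Q[:,0])]; R=Q[(Q[:,2]>262)&(np.hypot(*(Q[:,:2]-C).T)<64)]; c,r=circ(R)
rr=np.hypot(*(R[:,:2]-c).T); T=R[(rr>53)]
co=np.linalg.lstsq(np.c_[T[:,:2]-c,np.ones(len(T))],T[:,2],rcond=None)[0]; print(c,r,"slopes",np.degrees(co[:2]).round(2),"rim z",co[2].round(1),np.median(T[:,2]),st["clock"])
Q=near(P,C,90,70,90); print("pan",circ(Q),Q[:,2].mean())
s=snapshot("top"); save(s,"top10.png"); P=cloud(s);R=near(P,C,64,264,285); print(circ(R)); rr=np.hypot(*(R[:,:2]-circ(R)[0]).T); T=R[(rr>51)]; co=np.linalg.lstsq(np.c_[T[:,:2]-C,np.ones(len(T))],T[:,2],rcond=None)[0]; print("top slopes",np.degrees(co[:2]).round(2),co[2])
s=snapshot("scene"); cv2.imwrite("pics/scene10.png",cv2.resize(s["color"][50:200,120:300,::-1],None,fx=4,fy=4,interpolation=cv2.INTER_CUBIC))
```

```text
[ 485.1 -308.2  248.8] [ 0.22  0.05 -0.72]
[ 561.7 -308.5] 59.9 slopes [ 0.64 -0.31] rim z 267.4 268.5681771864812 40.25
pan (array([ 574.3, -307.9]), 6.4) 84.22403128620812
(array([ 561.4, -306.7]), 58.9)
top slopes [0.38 0.12] 268.83120399354743
```

View pics/wrist10.png

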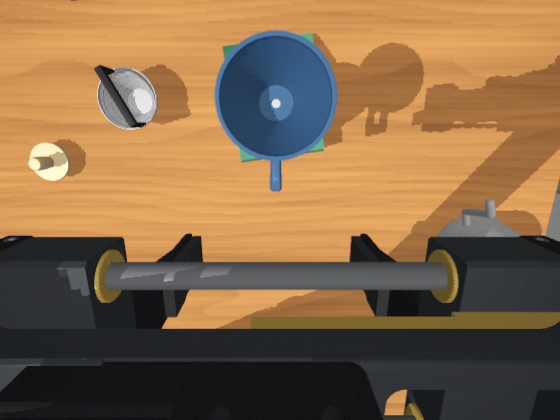

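View pics/scene10.png

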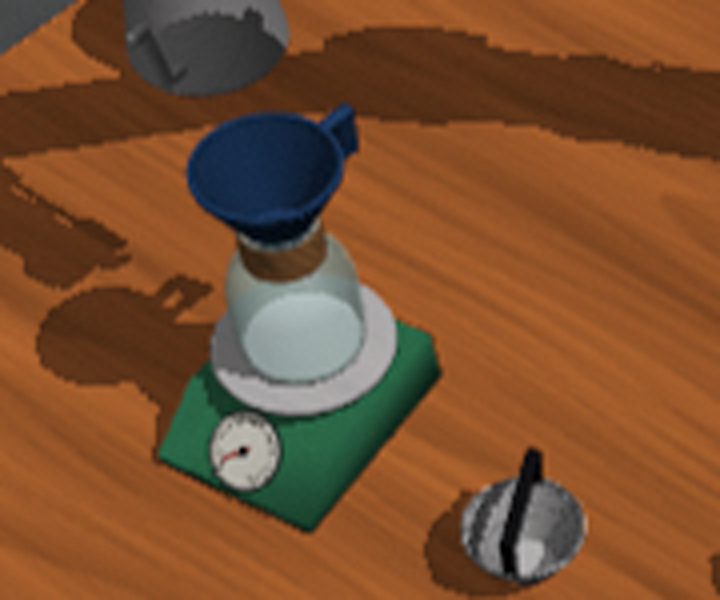

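Run:
```python
from h import *
import pickle
s,st=pickle.load(open("w10.pkl","rb")); P=cloud(s,st)
hsv=cv2.cvtColor(s["color"],cv2.COLOR_RGB2HSV); m=cv2.inRange(hsv,(100,120,20),(130,255,255))>0
Q=P[m]; Q=Q[np.isfinite(Q[:,0])]; Q=Q[(Q[:,2]>262)&(Q[:,0]>512)&(Q[:,0]<640)]; c,r=circ(Q); print(c,r)
for lo in (54,55):
    rr=np.hypot(*(Q[:,:2]-c).T); T=Q[rr>lo]; 
    for i in range(3):
        A=np.c_[T[:,:2]-c,np.ones(len(T))]; co=np.linalg.lstsq(A,T[:,2],rcond=None)[0]; e=T[:,2]-A@co; T=T[np.abs(e)<1.5]
    print(len(T),np.degrees(co[:2]).round(2),co[2].round(1),e.std())
```

```text
[ 565.6 -307.7] 56.4
746 [ 0.62 -0.12] 268.8 0.6608630733104078
335 [ 0.57 -0.09] 268.7 0.6620879619374491
```

The dripper is seated: axis (565.6,-307.7), rim 268.8 against about 269.8 expected, tilt about 0.6°. Now the filter.

Run:
```python
from h import *
import pickle
a=np.radians(-63)
move_to([548,-82,290],down(a))
st=get_state(); s=snapshot("wrist"); save(s,"wrist11.png"); P=cloud(s,st); print(st["clock"],st["eef_pos"].round(1))
C=(583.5,-64)
F=near(P,C,60,82,95); d=np.linalg.svd(F[:,:2]-F[:,:2].mean(0),full_matrices=False)[2][0]; print("bar",len(F),F.mean(0).round(1),np.degrees(np.arctan2(d[1],d[0]))%180,cv2.minAreaRect(F[:,:2].astype(np.float32)))
R=near(P,C,60,44,54); print("rim",len(R),circ(R))
```

```text
41.425 [548.  -84.2 290.7]
bar 778 [585.5 -65.2  86. ] 26.990352072492726 ((584.0827026367188, -65.70564270019531), (93.66929626464844, 11.222136497497559), 26.97475242614746)
rim 295 (array([583.8, -66.2]), 47.8)
```

View pics/wrist11.png

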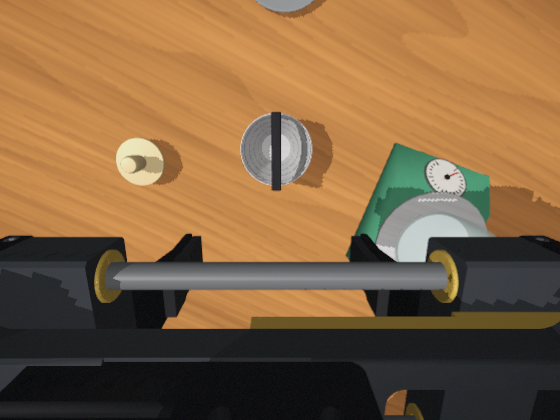

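The filter is at (277,149), its bar at 27°, centre (583.9,-66). Gripping it.

Run:
```python
from h import *
a=np.radians(-63); g=[583.8,-65.6]
servo_line([*g,150],v=200)
print("hit",servo_line([*g,84.5],v=70,threshold=6))
st=get_state(); print(st["eef_pos"].round(1),st["contact_force"].round(1))
grab(); pause(0.1); st=get_state(); print(st["grip_width"])
servo_line([*g,110],v=50); pause(.1); st=get_state(); print(st["grip_width"],st["contact_force"].round(1),st["eef_pos"].round(1))
s=snapshot("wrist"); save(s,"wrist12.png"); P=cloud(s,st)
Q=near(P,g,60,68,82); print("rim",len(Q),circ(Q),Q.mean(0).round(1))
print(st["clock"])
servo_line([*g,395],v=250)
C=[565.7,-308.0]; 
for aa in (-63,-90,-40,117): print(aa, ik([*C,395],down(np.radians(aa))) is not None)
move_to([*C,395],down(a)); pause(.1); st=get_state(); print(st["eef_pos"].round(1),st["clock"])
s=snapshot("wrist"); save(s,"wrist13.png"); s=snapshot("scene"); cv2.imwrite("pics/scene13.png",cv2.resize(s["color"][0:200,100:340,::-1],None,fx=3,fy=3,interpolation=cv2.INTER_CUBIC))
```

```text
hit False
[584.2 -65.8  85. ] [0.5 0.4 0.6]
11.35621307203608
11.222395313787873 [-0.   0.2 -0. ] [583.5 -65.5 109.7]
rim 688 (array([583.4, -65. ]), 47.8) [607.  -55.   73.3]
45.5
-63 True
-90 True
-40 True
117 True
[ 567.2 -305.2  394.8] 47.9
```

View pics/wrist13.png

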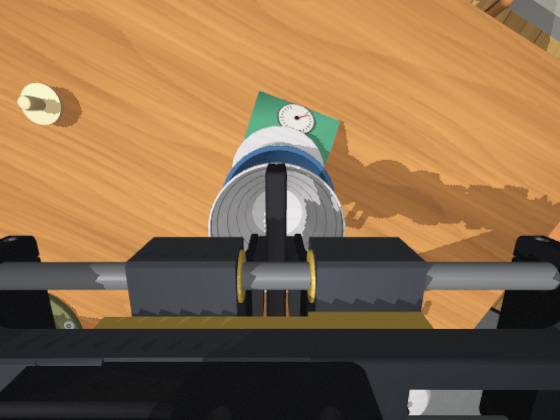

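View pics/scene13.png

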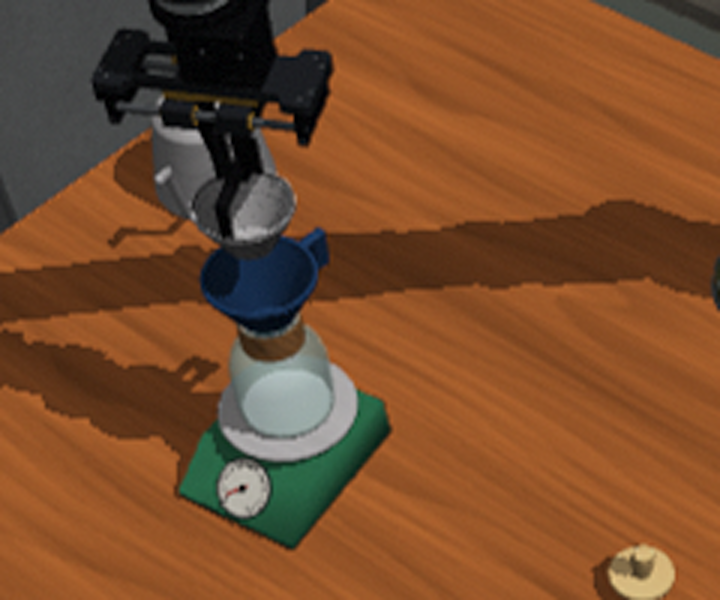

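The filter is centred on the gripper at (276,205) in the wrist picture, and the dripper is visible below it. Lowering.

Run:
```python
from h import *
C=[565.7,-308.0]
servo_line([*C,350],v=120)
print(servo_line([*C,312],v=60,threshold=4)); pause(.2); st=get_state(); print(st["eef_pos"].round(1),st["contact_force"].round(2))
hit=servo_line([*C,295.5],v=15,threshold=2.0); pause(.15); st=get_state(); print(hit,st["eef_pos"].round(1),st["contact_force"].round(2),st["clock"])
```

```text
False
[ 565.9 -308.2  312.4] [ 0.16 -0.5  -2.41]
False [ 565.7 -308.   295.6] [-1.65  1.13 -0.61] 50.9083
```

Run:
```python
from h import *
f=[]
for i in range(8): pause(.03); f.append(get_state()["contact_force"])
print(np.mean(f,0).round(2))
C=[565.7,-308.0]
print(servo_line([*C,294.6],v=10,threshold=2.0)); f=[]
for i in range(8): pause(.03); f.append(get_state()["contact_force"])
print(np.mean(f,0).round(2),get_state()["eef_pos"].round(1),get_state()["clock"])
```

```text
[0.19 0.02 0.11]
False
[-0.16 -0.21  0.54] [ 565.7 -308.   294.6] 51.6917
```

The filter's weight rests in the dripper: the force has risen past zero and follows the spring. Releasing and checking.

Run:
```python
from h import *
import pickle
release(); pause(.1)
C=np.array([565.7,-308.0])
servo_line([*C,350],v=120); servo_line([505,-340,440],v=250); pause(.1)
st=get_state(); s=snapshot("wrist"); save(s,"wrist14.png"); pickle.dump((s,st),open("w14.pkl","wb")); P=cloud(s,st); print(st["clock"],st["eef_pos"].round(1))
hsv=cv2.cvtColor(s["color"],cv2.COLOR_RGB2HSV); m=cv2.inRange(hsv,(100,120,20),(130,255,255))>0
def plane(T,c):
    for i in range(4):
        A=np.c_[T[:,:2]-c,np.ones(len(T))]; co=np.linalg.lstsq(A,T[:,2],rcond=None)[0]; e=T[:,2]-A@co; T=T[np.abs(e)<1.5]
    return np.degrees(co[:2]).round(2),co[2].round(1),len(T)
Q=P[m]; Q=Q[np.isfinite(Q[:,0])]; Q=Q[(Q[:,2]>255)&(np.hypot(*(Q[:,:2]-C).T)<62)&(Q[:,0]>512)]; c,r=circ(Q); print("drip",c,r,plane(Q[np.hypot(*(Q[:,:2]-c).T)>54],c))
N=P[~m]; N=N[np.isfinite(N[:,0])]; d=np.hypot(*(N[:,:2]-C).T)
F=N[(d<52)&(N[:,2]>290)]; print("bar",F.mean(0).round(1),np.percentile(F[:,2],90).round(1),cv2.minAreaRect(F[:,:2].astype(np.float32)))
R=N[(d<52)&(N[:,2]>254)&(N[:,2]<266)]; c,r=circ(R); print("frim",c,r,plane(R[np.hypot(*(R[:,:2]-c).T)>45.5],c))
Q=near(P,C,90,70,90); print("pan",len(Q),np.median(Q[:,2]),circ(Q))
s=snapshot("top"); save(s,"top14.png"); P=cloud(s); print("TOP"); measure(s)
s=snapshot("scene"); save(s,"scene14.png"); cv2.imwrite("pics/scene14z.png",cv2.resize(s["color"][50:200,120:300,::-1],None,fx=4,fy=4,interpolation=cv2.INTER_CUBIC))
```

```text
54.4833 [ 506.3 -338.1  437.6]
drip [ 565.7 -308. ] 56.3 (array([ 0.64, -0.24]), np.float64(267.5), 511)
bar [ 531.  -324.1  533.3] 556.0 ((563.0100708007812, -321.4087829589844), (96.236328125, 73.50321960449219), 3.4157044887542725)
frim [ 567.3 -309.3] 50.9 (array([-0.69,  0.4 ]), np.float64(258.1), 241)
pan 0 nan (array([0., 0.]), 0.0)
TOP
pan 266 mean [ 559.9 -276.2   82.4] circ [ 563.8 -305.5] 74.5
cup 116 mean [796.2  29.9  62.2] circ [795.9  27.2] 35.8
sauc 796 mean [792.8  32.9  12.8] circ [805.4  28.1] 70.1
sugar 741 mean [573.7 517.7  67.9] circ [574.6 522.6] 45.5
  return _methods._mean(a, axis=axis, dtype=dtype,
  ret = ret.dtype.type(ret / rcount)
```

View pics/wrist14.png

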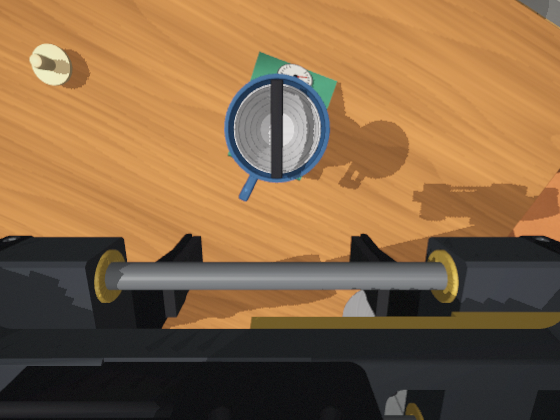

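View pics/scene14z.png

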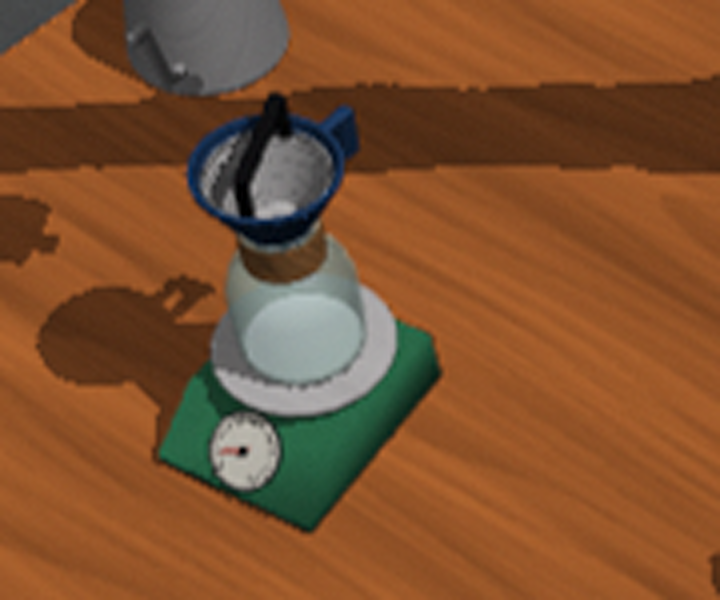

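View pics/scene14.png

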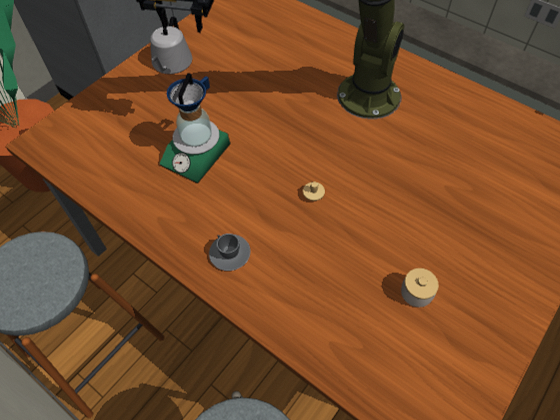

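Run:
```python
from h import *
import pickle
s,st=pickle.load(open("w14.pkl","rb")); P=cloud(s,st); C=(565.7,-308)
F=near(P,C,55,292,310); b,(w,h),_=cv2.minAreaRect(F[:,:2].astype(np.float32)); print("bar top",len(F),np.percentile(F[:,2],[50,90,98]).round(1),b,w,h)
c=F[:,:2].mean(0); dd=np.linalg.svd(F[:,:2]-c,full_matrices=False)[2][0]; t=(F[:,:2]-np.array(C))@dd
print("along-bar slope deg",np.degrees(np.polyfit(t,F[:,2],1)[0]).round(2), np.degrees(np.arctan2(dd[1],dd[0]))%180)
A=P.reshape(-1,3); d=np.hypot(A[:,0]-C[0],A[:,1]-C[1]); K_=A[np.isfinite(d)&(d<52)&(A[:,2]>250)&(A[:,2]<272)]
ang=np.arctan2(K_[:,1]-C[1],K_[:,0]-C[0]); r=np.hypot(K_[:,0]-C[0],K_[:,1]-C[1])
for k in range(-4,4):
    q=K_[(ang>=k*np.pi/4)&(ang<(k+1)*np.pi/4)&(r>44)&(r<48.5)]; print(k*45,len(q),np.percentile(q[:,2],[50,90]).round(1) if len(q) else "")
```

```text
bar top 1183 [296.8 297.8 298.4] (565.23779296875, -307.65155029296875) 93.56092834472656 11.537464141845703
along-bar slope deg -0.18 27.167869492881806
-180 83 [253.8 260.1]
-135 135 [254.2 260.1]
-90 158 [255.7 260.5]
-45 171 [256.4 260.5]
0 107 [255.8 260.5]
45 161 [254.9 260.1]
90 140 [253.8 259.7]
135 130 [253.8 259.9]
```

The filter is nested: its bar top is 29.3 mm above the dripper rim against 30 expected, level, centred within 1 mm, with its rim at about 260 all round. The robot is clear, so I'm handing in.

Run:
```python
from h import *
print(get_state()["clock"]); hand_in()
```

```text
54.6333
the job is handed in; nothing more can be done
```

The pour-over is set up in the order asked and was handed in at 54.6 s of the 72 s allowed. The interface reports no verdict.

| Piece | Last check |
|---|---|
| Lid | Upright on the bar at (479, 100), with its top at 59 mm. |
| Carafe | Within about 1 mm of the centre of the scale's plate. I lowered it on until the plate carried its weight, then released. |
| Dripper | Seated in the carafe's mouth, with its axis within about 1 mm of the carafe's. Its rim measured about 1 mm below the expected height, and the wrist camera showed a tilt of about 0.6°, a difference that small being close to that camera's error. |
| Filter | Its handle is 29.3 mm above the dripper's rim (30 expected) and level along its length to 0.2°. It is centred within 1 mm. |
| Scale plate | Never measured directly. From the weights it should have sunk about 7 mm of its 20 mm, and pressing stayed at about 1–2 N beyond the pieces' weight. |
| Cup, saucer and sugar bowl | Not touched. The cup and sugar bowl measured in the same place within 1 mm. |

- **Saucer reading:** its fitted circle came out wrong in the last top view (70 mm radius instead of 60, centre 10 mm off). Its average position had moved only 1 mm and the scene picture shows it unmoved, so I put this down to stray points.
- **Camera disagreement:** the two fixed cameras disagreed by up to 6 mm in x, so I relied mainly on the wrist camera.

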